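# Dispense two long vials with the press lever

## Robot

A 7-joint arm with a two-finger parallel gripper is mounted at the origin on the work surface. World frame = base frame: x ahead of the robot, y to its left, z up, the work surface at z = 0. Lengths are in mm, angles in rad, forces in N, time in s.
With the tool pointing down it reaches from about 400 to 850 mm from the base axis. Payload 4.4 kg.
Tool frame: the origin (TCP) lies on the centre line of the jaws, within the pads' length; the fingertips stand 11 mm ahead of it and the grasp point (between the pads) lies 8 mm behind it; z points along the fingers, y is the direction in which the jaws open and shut (so a half turn about z gives the same grasp; the last joint's range is limited). The gripper opens to 94 mm and grips with 3 to 60 N. Pads are 16 mm wide; open, the fingers measure 119 mm over their backs; the gripper's body (75 mm by 177 mm) begins 78 mm behind the grasp point.
Start: joints at [-1.411, 0.628, 0.038, 1.517, -0.027, 0.996, -0.02], TCP at [145.5, 633.52, 216.478] pointing down, gripper open.
Joint ranges: [-3.06, 3.06], [-0.37, 2.12], [-1.25, 1.32], [0.18, 2.47], [-1.1, 4.24], [0.23, 1.98], [-2.94, 2.94]. Speed limits (rad/s): [2.57, 2.57, 3.14, 3.14, 3.14, 3.14, 3.14].

## Interface

Orientations are given as a unit quaternion [w, x, y, z].
In Python, from plant import r gives the robot as it stands.
- The arm moves only by the tool apply_moves, never from a script. Its argument "deltas" is a list that holds one entry, the list of rows, each a list of 7 numbers: the shift along the world's x, y, z in m, then the turn, a rotation vector about the world's x, y, z in rad, then the opening, from 0 (shut) to 1 (fully open). A call has 1 to 10 rows; each row shifts and turns the pose as measured when the row begins; what a row does not reach is not made up. A row lasts 1/10 s, in which the tool goes at most 50 mm and 8.59 degrees, less where a joint would pass 70% of its speed; a pose out of reach is approached as far as the arm can. A call is refused whole if a number of a shift passes 0.05 or a number of a turn 0.15, either way. A call with a gripper value outside its range is refused whole. The fingers move at their own pace and stop on an object; the grip force is fixed at half the most. Time passes only in rows, so rows that do not move let the fingers close. It gives the time, the measured TCP pose, the force and the opening at its end, in the units of the state.
- r.get_obs(): the state, without advancing time (a new reading comes with each control period).
- r.capture(name): name is "side" or "top"; returns a dict with "image" (480x640x3 uint8, red, green, blue), "range_z" (480x640 float32, mm along the optical axis (not along the pixel's ray), 0 where there is no reading), "fx", "fy", "cx", "cy" (pixels), "cam_to_world" (4x4, takes a point from camera to world coordinates). Camera axes: x right, y up, looking along -z (the intrinsics and any distortion apply to the point x, -y, -z); pixel columns grow to the right and rows downward; lengths in mm; the calibration is good to about 2 mm. A picture is of the moment at which its call begins.
- r.close_job(): hands the job in, once; it reports no verdict.
The state is a dict: "time": time; "q": joint angles; "qd": joint speeds; "joint_torque": joint torques, N m; "tool_pos": TCP position; "ee_rot": TCP orientation; "wrist_force": force on the tool from outside, world axes, zero at the start; "ft_torque": the same for the moment, N m; "opening": finger opening in mm.
Only numpy, scipy, OpenCV 4.12 (cv2) and the standard library are available. Lean on these libraries where they do the work, as an engineer would, in place of code of your own. Each camera call takes 0.05 s, during which the arm holds its last target.

## Task

Two of the long vials are needed from the wider of the two gravity dispensers on the counter. With the fingertips, press the paddle of its rocking lever all the way down so that the gate at the other end lifts and one vial rolls into the outlet, let the lever come fully up, then do it once more, so that exactly two long vials lie in the outlet and the gate is closed. Do not touch or lift the vials, and leave the narrower dispenser and the things standing around as they are.

Things in the scene. Friction and masses are not known exactly. Their poses are not given: they have to be found in the camera images.
- long_dispenser: Fixed gravity dispenser of bent stainless sheet, the wider of the two: 77 mm wide over the lever arms, 310 long, 105 high. Its open chute slopes down 12 degrees towards its own -x and holds a row of 60 mm vials lying across it. Origin: centre of the underside on the counter; z up, +x towards the paddle (high end), -x towards the outlet (low end).
- long_outlet (a point): Centre of the floor of this dispenser's outlet: the lowest 90 mm of the chute, open above, from the gate blade (dispenser x about -60 mm) down to the end lip (x about -150 mm).
- long_paddle (a point): Centre of the rubber top of the lever's press paddle (44 mm along the dispenser's x, 77 mm along y): at the dispenser's x = +129 mm, y = 0, 100 mm above the counter at rest; it goes 21 mm down when pressed fully. At rest it slopes 12 degrees, up towards +x; fully down it is level. Nothing stands above it.
- long_lever (a joint): Rocking lever, rad: 0 at rest (gate shut), 0.23 pressed fully (firm stop). Pressing the paddle lifts the gate blade at the other end and raises two prongs through the chute floor that hold back the next vial: each full press lets one vial out, in about 0.5 s. Let go, it springs back (2 N at rest to 3.5 N fully down, at the paddle) and the row rolls up to the gate within 1 s.
- long_vial1: Sealed amber glass vial, 60 mm long, 24 mm diameter, with a paper band and crimp cap; it lies across the chute of the wider dispenser. Origin: its centre; its y axis runs along its length. Number 1 from the gate at the start.
- long_vial2: Sealed amber glass vial, 60 mm long, 24 mm diameter, with a paper band and crimp cap; it lies across the chute of the wider dispenser. Origin: its centre; its y axis runs along its length. Number 2 from the gate at the start.
- long_vial3: Sealed amber glass vial, 60 mm long, 24 mm diameter, with a paper band and crimp cap; it lies across the chute of the wider dispenser. Origin: its centre; its y axis runs along its length. Number 3 from the gate at the start.
- long_vial4: Sealed amber glass vial, 60 mm long, 24 mm diameter, with a paper band and crimp cap; it lies across the chute of the wider dispenser. Origin: its centre; its y axis runs along its length. Number 4 from the gate at the start.
- long_vial5: Sealed amber glass vial, 60 mm long, 24 mm diameter, with a paper band and crimp cap; it lies across the chute of the wider dispenser. Origin: its centre; its y axis runs along its length. Number 5 from the gate at the start.
- short_dispenser: Fixed gravity dispenser of bent stainless sheet, the narrower of the two: 62 mm wide over the lever arms, 310 long, 105 high. Its open chute slopes down 12 degrees towards its own -x and holds a row of 45 mm vials lying across it. Origin: centre of the underside on the counter; z up, +x towards the paddle (high end), -x towards the outlet (low end).
- short_outlet (a point): Centre of the floor of this dispenser's outlet: the lowest 90 mm of the chute, open above, from the gate blade (dispenser x about -60 mm) down to the end lip (x about -150 mm).
- short_paddle (a point): Centre of the rubber top of the lever's press paddle (44 mm along the dispenser's x, 62 mm along y): at the dispenser's x = +129 mm, y = 0, 100 mm above the counter at rest; it goes 21 mm down when pressed fully. At rest it slopes 12 degrees, up towards +x; fully down it is level. Nothing stands above it.
- short_lever (a joint): Rocking lever, rad: 0 at rest (gate shut), 0.23 pressed fully (firm stop). Pressing the paddle lifts the gate blade at the other end and raises two prongs through the chute floor that hold back the next vial: each full press lets one vial out, in about 0.5 s. Let go, it springs back (2 N at rest to 3.5 N fully down, at the paddle) and the row rolls up to the gate within 1 s.
- short_vial1: Sealed amber glass vial, 45 mm long, 24 mm diameter, with a paper band and crimp cap; it lies across the chute of the narrower dispenser. Origin: its centre; its y axis runs along its length. Number 1 from the gate at the start.
- short_vial2: Sealed amber glass vial, 45 mm long, 24 mm diameter, with a paper band and crimp cap; it lies across the chute of the narrower dispenser. Origin: its centre; its y axis runs along its length. Number 2 from the gate at the start.
- short_vial3: Sealed amber glass vial, 45 mm long, 24 mm diameter, with a paper band and crimp cap; it lies across the chute of the narrower dispenser. Origin: its centre; its y axis runs along its length. Number 3 from the gate at the start.
- short_vial4: Sealed amber glass vial, 45 mm long, 24 mm diameter, with a paper band and crimp cap; it lies across the chute of the narrower dispenser. Origin: its centre; its y axis runs along its length. Number 4 from the gate at the start.
- tape_roll: Bystander: loose roll of paper tape lying flat between the dispensers, 68 mm diameter, 24 mm high. Origin: centre of its underside.
- bottle: Bystander: loose white plastic bottle, 56 mm diameter, 105 mm high, standing on the outer side of one dispenser. Origin: centre of its underside.
- cassette: Bystander: loose closed steel instrument cassette, 180 x 75 x 29 mm, lying on the outer side of the other dispenser. Origin: centre of its underside; x along its length.

How it is judged (in metres and radians):
On the way, in this order (a step that is already met when the one before it is completed fails the run):
1. the first long vial lies in the outlet, the lever is up again and the second vial is still in the chute (x of long_vial1 in the frame of long_dispenser between -0.15 and -0.085 m and z of long_vial1 in the frame of long_dispenser below 0.05 m and horizontal distance between long_vial1 and long_dispenser below 0.155 m and x of long_vial2 in the frame of long_dispenser between -0.06 and 0.095 m and z of long_vial2 in the frame of long_dispenser below 0.095 m and value of joint long_lever below 0.03 rad), for 0.1 s.
2. the second long vial lies in the outlet too (x of long_vial1 in the frame of long_dispenser between -0.15 and -0.085 m and z of each of long_vial1, long_vial2 in the frame of long_dispenser below 0.05 m and horizontal distance between each of long_vial1, long_vial2 and long_dispenser below 0.155 m and x of long_vial2 in the frame of long_dispenser between -0.15 and -0.085 m), for 0.1 s.
At the end, for the whole second after the job is handed in: Long vials 1 and 2 rest in the wider dispenser's outlet (85 to 150 mm from its origin), long vials 3 to 5 rest behind its gate and its lever is up (below 0.03 rad); all short vials are behind their gate and their lever is up (below 0.03 rad) (all of step 2 and x of long_vial3 in the frame of long_dispenser between -0.06 and 0.095 m and z of each of long_vial3, long_vial4, long_vial5 in the frame of long_dispenser below 0.095 m and x of long_vial4 in the frame of long_dispenser between -0.06 and 0.095 m and x of long_vial5 in the frame of long_dispenser between -0.06 and 0.095 m and x of short_vial1 in the frame of short_dispenser between -0.06 and 0.095 m and z of each of short_vial1, short_vial2, short_vial3, short_vial4 in the frame of short_dispenser below 0.095 m and x of short_vial2 in the frame of short_dispenser between -0.06 and 0.095 m and x of short_vial3 in the frame of short_dispenser between -0.06 and 0.095 m and x of short_vial4 in the frame of short_dispenser between -0.06 and 0.095 m and linear speed of each of long_vial1, long_vial2, long_vial3, long_vial4, long_vial5 below 0.03 m/s and value of joint each of long_lever, short_lever below 0.03 rad); the robot touches nothing.
It fails at once if a vial is touched by the robot (contact force between any of the fingers, the arm and long_vial1 above 0.5 N or contact force between any of the fingers, the arm and long_vial2 above 0.5 N or contact force between any of the fingers, the arm and long_vial3 above 0.5 N or contact force between any of the fingers, the arm and long_vial4 above 0.5 N or contact force between any of the fingers, the arm and long_vial5 above 0.5 N or contact force between any of the fingers, the arm and short_vial1 above 0.5 N or contact force between any of the fingers, the arm and short_vial2 above 0.5 N or contact force between any of the fingers, the arm and short_vial3 above 0.5 N or contact force between any of the fingers, the arm and short_vial4 above 0.5 N).
It fails at once if a vial is lifted out or falls off its dispenser (height (world z) of any of long_vial1, long_vial2, long_vial3, long_vial4, long_vial5, short_vial1, short_vial2, short_vial3, short_vial4 above 0.11 m or height (world z) of any of long_vial1, long_vial2, long_vial3, long_vial4, long_vial5, short_vial1, short_vial2, short_vial3, short_vial4 below 0.018 m).
It fails at once if the gate is opened otherwise than by pressing at the paddle (value of joint long_lever above 0.12 rad and distance between the grasp point and long_paddle above 0.14 m).
It fails at once if the other dispenser's lever is pressed (value of joint short_lever above 0.06 rad).
It fails at once if the tape roll, bottle or cassette is shifted by more than 30 mm or lifted or knocked over (distance of any of tape_roll, bottle, cassette from where it was at the start of the episode above 0.03 m or angle between any of tape_roll, bottle, cassette's own z axis and vertical above 0.3 rad).
It also fails if it takes over 42 s, if anything falls off the work surface, if the arm or the gripper's body presses on something with over 40 N, if the wrist force passes 120 N, or if a joint passes its speed limit or range.

## Working session

There is one attempt and no reset: what is moved stays moved. The work goes in short steps, Python scripts to look and compute and a tool call to move; the robot and the scene stay as the last step left them, time stands still between calls to the robot, and variables do not carry over. Pictures are saved under pics/ and viewed, and the job is handed in when it is done.

Besides the shell and the picture viewer there is one more tool, called after "Emit:" as name(argument=value, ...), one argument or row to a line, values as JSON. apply_moves: Moves the arm, as the interface text tells. Its arguments: {"type":"object","properties":{"deltas":{"type":"array","items":{"type":"array","items":{"type":"array","items":{"type":"number"}}}}},"required":["deltas"]}

```bash
mkdir -p pics; python3 - <<'E'
from plant import r
import cv2,numpy as np,pickle
o=r.get_obs();print(o)
for n in("top","side"):
    c=r.capture(n);pickle.dump(c,open(n+'.pkl','wb'));cv2.imwrite(f'pics/{n}0.png',c["image"][:,:,::-1]);print(c["cam_to_world"],c["fx"],c["fy"],c["cx"],c["cy"],c.keys())
E
```

```text
{'time': 0.0, 'q': array([-1.41077367,  0.62930422,  0.03843883,  1.51833976, -0.02698941,
        0.99628092, -0.02002012]), 'qd': array([-0.00146371, -0.00146627, -0.00124321, -0.00021141,  0.00050713,
        0.00050823,  0.0023401 ]), 'joint_torque': array([-2.34729850e-04, -5.49745309e+01,  1.14339776e+00, -1.86624080e+01,
       -5.22052415e-02,  2.37490679e-02,  1.62353413e-04]), 'tool_pos': array([145.37250229, 632.89289818, 215.59023343]), 'ee_rot': array([-8.82223639e-05,  1.12677080e-01,  9.93631246e-01, -9.02874628e-04]), 'wrist_force': array([-0.87176086, -0.051611  ,  0.85328026]), 'ft_torque': array([0.02872759, 0.02333248, 0.04127945]), 'opening': 94.20415516960915}
[[ 2.96518737e-02  9.94612057e-01 -9.93359104e-02  4.88274900e+02]
 [-9.99542485e-01  2.89114491e-02 -8.88532323e-03 -5.63464154e+00]
 [-5.96550449e-03  9.95539292e-02  9.95014285e-01  1.24797434e+03]
 [ 0.00000000e+00  0.00000000e+00  0.00000000e+00  1.00000000e+00]] 565.3792403071351 565.3792403071351 318.07039588407156 239.50951658405435 dict_keys(['image', 'range_z', 'fx', 'fy', 'cx', 'cy', 'cam_to_world'])
[[ 8.21263423e-01  3.09838674e-01 -4.79089122e-01  4.27699606e+00]
 [-5.70408120e-01  4.27207259e-01 -7.01518734e-01 -9.25181671e+02]
 [-1.26872837e-02  8.49408002e-01  5.27584191e-01  7.75563262e+02]
 [ 0.00000000e+00  0.00000000e+00  0.00000000e+00  1.00000000e+00]] 463.9067680000999 463.9067680000999 325.507293156519 233.8179034026246 dict_keys(['image', 'range_z', 'fx', 'fy', 'cx', 'cy', 'cam_to_world'])
```

View pics/top0.png

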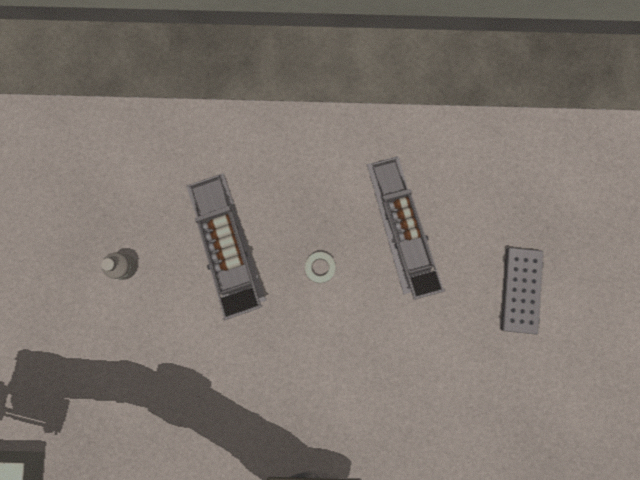

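View pics/side0.png

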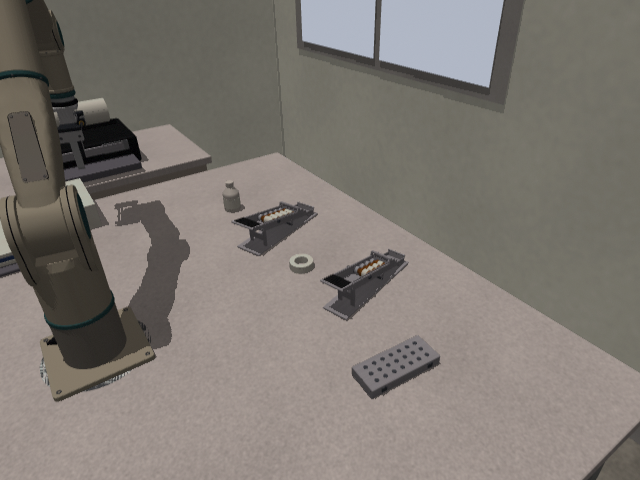

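The top view shows the wider dispenser, with 5 vials, at left. Its black paddle is near pixel (240,302) and its outlet near (210,195). The narrower one has its paddle at (426,283). The bottle is at (116,264) and the tape at (320,266).

```bash
cat > h.py <<'E'
import numpy as np,pickle
def w(c,u,v,z=None):
    T=c["cam_to_world"]
    d=np.array([(u-c["cx"])/c["fx"],-(v-c["cy"])/c["fy"],-1.])
    if z is None: return T[:3,:3]@(d*c["range_z"][int(round(v)),int(round(u))])+T[:3,3]
    dw=T[:3,:3]@d; return T[:3,3]+dw*(z-T[2,3])/dw[2]
E
python3 - <<'E'
from h import *; import cv2
c=pickle.load(open('top.pkl','rb'));g=c["image"].max(2)
for x0 in(210,405):
    m=np.zeros_like(g);m[265:325,x0:x0+55]=(g[265:325,x0:x0+55]<45)*255
    n,l,s,ce=cv2.connectedComponentsWithStats(m);k=1+s[1:,4].argmax();u,v=ce[k]
    ys,xs=np.where(l==k);P=np.array([w(c,a,b) for a,b in zip(xs,ys)])
    print(s[k],(u,v),w(c,u,v),w(c,u,v,100),P[:,2].min(),P[:,2].max(),np.median(P,0))
    print(cv2.minAreaRect(np.array([w(c,a,b,100)[:2] for a,b in zip(xs,ys)],np.float32)))
for p in[(189,184),(223,176),(225,318),(262,304),(210,195),(212,215),(225,270)]: print(p,w(c,*p))
im=cv2.resize(c["image"][160:330,170:290,::-1],None,fx=3.5,fy=3.5,interpolation=cv2.INTER_CUBIC);cv2.imwrite('pics/z0.png',im)
E
```

```text
[222 289  35  27 362] (np.float64(238.73204419889504), np.float64(301.2209944751381)) [472.96927326 161.27520195  98.93599786] [472.98344617 161.1206445  100.        ] 90.87724765208804 1247.9743424872167 [473.10076747 161.74598134  98.91577548]
((472.59808349609375, 161.14358520507812), (35.746639251708984, 65.12185668945312), 20.077434539794922)
[412 272  28  23 218] (np.float64(425.4449541284404), np.float64(282.6834862385321)) [ 521.40095141 -214.73015846  102.04069329] [ 521.4599427  -215.10251843  100.        ] 91.09722602854572 107.0445538019078 [ 521.42500278 -215.5515527    99.49017262]
((521.1028442382812, -215.11163330078125), (34.74177551269531, 47.794918060302734), 17.51412582397461)
(189, 184) [729.35175152 298.41848616   1.04010582]
(223, 176) [748.14066158 221.61340495   8.60591853]
(225, 318) [438.57971326 187.34905351  99.89132697]
(262, 304) [467.15637908 124.02192604   2.63691913]
(210, 195) [702.41010192 246.16989914  20.16461402]
(212, 215) [651.85062073 230.56035252  65.48315348]
(225, 270) [536.4616205  197.26820894  68.09870674]
```

View pics/z0.png

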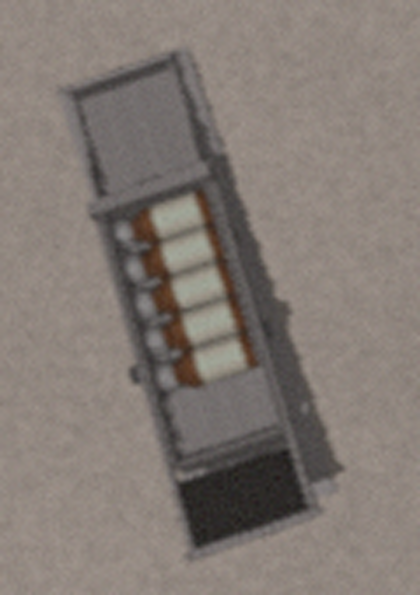

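Emit:
apply_moves(
  deltas=[
    [[0.028,-0.04,0,0,0,0,0],[0.028,-0.04,0,0,0,0,0],[0.028,-0.04,0,0,0,0,0],[0.028,-0.04,0,0,0,0,0],[0.028,-0.04,0,0,0,0,0],[0.028,-0.04,0,0,0,0,0],[0.028,-0.04,0,0,0,0,0],[0.028,-0.04,0,0,0,0,0],[0.028,-0.04,0,0,0,0,0],[0,0,0,0,0,0,0]],
  ],
)

```text
time: 1.1
tool_pos: [397.3, 259.8, 211.9]
ee_rot: [-0.002, 0.11, 0.994, -0.003]
wrist_force: [0.4, -0.1, 0.4]
opening: 17.1
```

Emit:
apply_moves(
  deltas=[
    [[0.025,-0.034,0,0,0,0,0],[0.025,-0.034,0,0,0,0,0],[0.02,-0.028,0,0,0,0,0],[0.004,-0.005,-0.03,0,0,0,0],[0,0,-0.03,0,0,0,0],[0,0,0,0,0,0,0],[0,0,0,0,0,0,0]],
  ],
)

```text
time: 1.8
tool_pos: [473.7, 157.0, 150.6]
ee_rot: [-0.001, 0.11, 0.994, -0.002]
wrist_force: [0.1, 0.2, -0.9]
opening: 0.5
```

```bash
python3 - <<'E'
from plant import r
import cv2
print(r.get_obs()["tool_pos"],r.get_obs()["opening"])
for n,(a,b,x,y) in {"top":(160,330,150,310),"side":(130,270,180,340)}.items():
    c=r.capture(n);cv2.imwrite(f'pics/{n}1.png',cv2.resize(c["image"][a:b,x:y,::-1],None,fx=3.5,fy=3.5,interpolation=cv2.INTER_CUBIC))
E
```

```text
[473.66502221 157.01747969 150.63827427] 0.5497927694014251
```

View pics/side1.png

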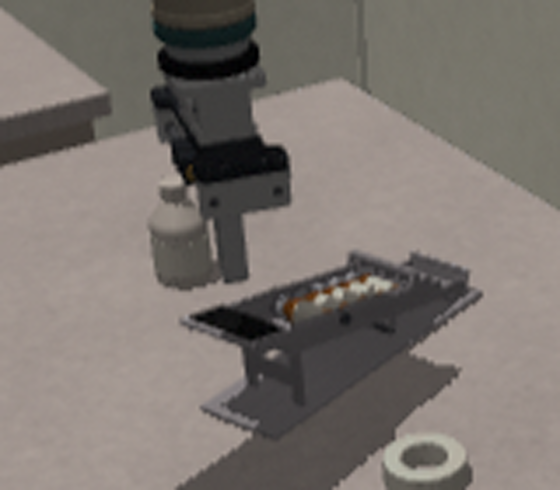

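View pics/top1.png

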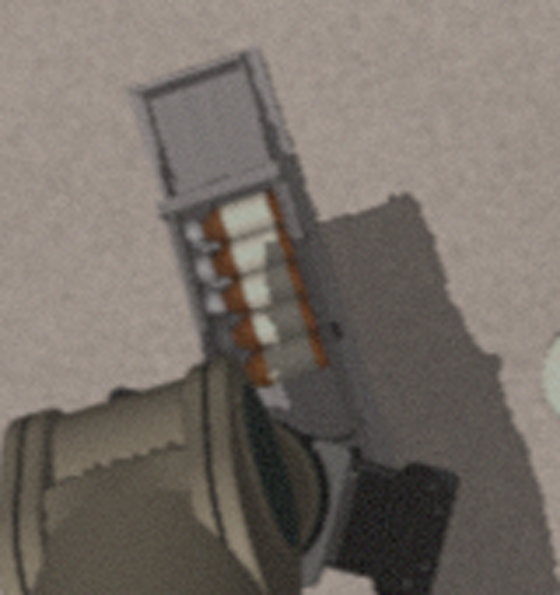

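The closed fingertips hang above the paddle in the side view (230,280 in the crop), and all five vials are behind the gate. Next I press.

Emit:
apply_moves(
  deltas=[
    [[-0.002,0.003,-0.02,0,0,0,0],[0,0,-0.015,0,0,0,0],[0,0,0,0,0,0,0],[0,0,-0.01,0,0,0,0],[0,0,-0.01,0,0,0,0]],
  ],
)

```text
time: 2.4
tool_pos: [475.5, 165.0, 101.8]
ee_rot: [0.005, 0.108, 0.994, 0.002]
wrist_force: [-2.0, -1.1, 3.8]
opening: 0.6
```

Emit:
apply_moves(
  deltas=[
    [[-0.002,-0.004,-0.01,0,0,0,0],[0,0,-0.008,0,0,0,0],[0,0,-0.005,0,0,0,0],[0,0,-0.003,0,0,0,0]],
  ],
)

```text
time: 2.8
tool_pos: [474.3, 161.9, 87.9]
ee_rot: [0.007, 0.108, 0.994, 0.005]
wrist_force: [-9.8, -1.6, 44.6]
opening: 0.7
```

The lever is at its firm stop: tips at about 77 mm, 45 N. I ease off slightly and hold while the vial rolls.

Emit:
apply_moves(
  deltas=[
    [[0,0,0.001,0,0,0,0],[0,0,0,0,0,0,0],[0,0,0,0,0,0,0],[0,0,0,0,0,0,0],[0,0,0,0,0,0,0],[0,0,0,0,0,0,0]],
  ],
)

```text
time: 3.4
tool_pos: [474.4, 161.9, 91.3]
ee_rot: [0.009, 0.108, 0.994, 0.006]
wrist_force: [-0.3, 0.5, 3.1]
opening: 0.3
```

```bash
cat > look.py <<'E'
import sys
from plant import r
import cv2
k=sys.argv[1]
o=r.get_obs();print(o["tool_pos"],o["wrist_force"])
ims=[]
for n,(a,b,x,y) in {"top":(160,320,170,280),"side":(170,270,220,340)}.items():
    c=r.capture(n);ims.append(cv2.resize(c["image"][a:b,x:y,::-1],(380,560) if n=="top" else (420,350),interpolation=cv2.INTER_CUBIC))
ims[1]=cv2.copyMakeBorder(ims[1],0,210,0,0,cv2.BORDER_CONSTANT)
cv2.imwrite(f'pics/l{k}.png',cv2.hconcat(ims))
E
python3 look.py 1
```

```text
[474.41949009 161.8930531   91.27144665] [-0.2679828   0.501685    3.12039792]
```

View pics/l1.png

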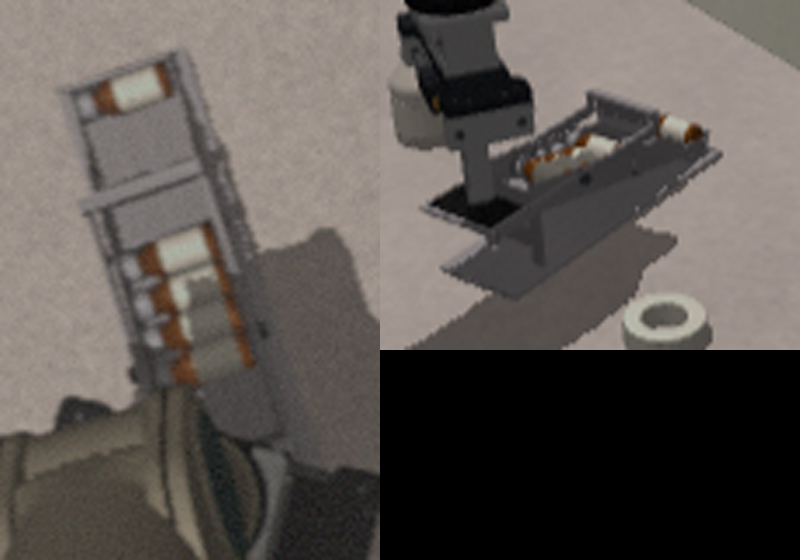

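One vial lies at the outlet lip (crop 130,90) and the other four are held back by the prongs. Now I release the lever fully.

Emit:
apply_moves(
  deltas=[
    [[-0.002,0,0.015,0,0,0,0],[0,0,0.015,0,0,0,0],[0,0,0.015,0,0,0,0],[0,0,0,0,0,0,0],[0,0,0,0,0,0,0],[0,0,0,0,0,0,0],[0,0,0,0,0,0,0],[0,0,0,0,0,0,0],[0,0,0,0,0,0,0],[0,0,0,0,0,0,0]],
  ],
)

```text
time: 4.5
tool_pos: [471.3, 159.2, 132.2]
ee_rot: [0.006, 0.109, 0.994, 0.004]
wrist_force: [-0.2, 0.3, 0.2]
opening: 0.7
```

Emit:
apply_moves(
  deltas=[
    [[0,0,0,0,0,0,0],[0,0,0,0,0,0,0],[0,0,0,0,0,0,0],[0,0,0,0,0,0,0],[0,0,0,0,0,0,0]],
  ],
)

```text
time: 5.0
tool_pos: [471.3, 159.2, 132.1]
ee_rot: [0.006, 0.109, 0.994, 0.004]
wrist_force: [-0.9, 0.7, 0.2]
opening: 0.5
```

```bash
python3 look.py 2
```

```text
[471.31155648 159.22394275 132.11595812] [-0.89274792  0.72303202  0.21765463]
```

View pics/l2.png

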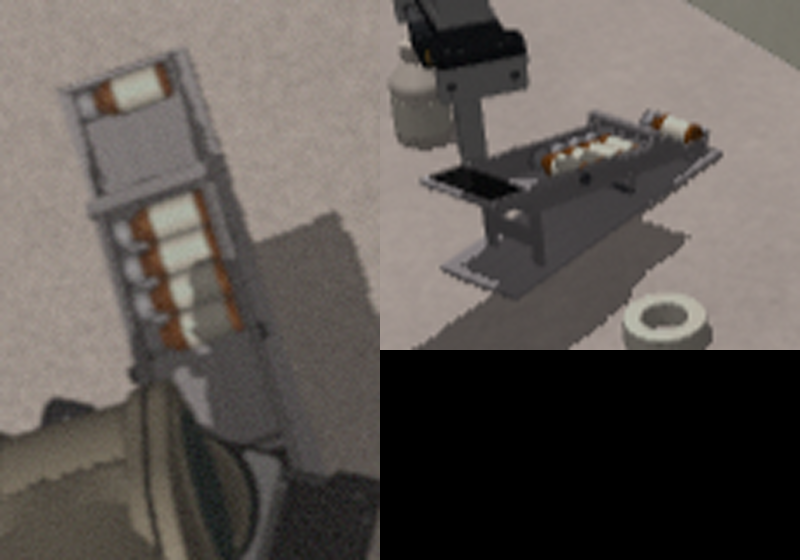

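The lever is up and clear of the tips. The row has rolled up to the gate (crop 170,215) and one vial is in the outlet. I start the second press.

Emit:
apply_moves(
  deltas=[
    [[0,0,-0.015,0,0,0,0],[0,0,0,0,0,0,0],[0,0,-0.01,0,0,0,0],[0,0,-0.01,0,0,0,0]],
  ],
)

```text
time: 5.5
tool_pos: [471.9, 159.4, 97.7]
ee_rot: [0.007, 0.109, 0.994, 0.004]
wrist_force: [-1.9, -0.5, 3.7]
opening: 0.4
```

Emit:
apply_moves(
  deltas=[
    [[0,0,-0.006,0,0,0,0],[0,0,-0.004,0,0,0,0],[0,0,-0.003,0,0,0,0]],
  ],
)

```text
time: 5.8
tool_pos: [471.2, 159.1, 87.3]
ee_rot: [0.006, 0.109, 0.994, 0.004]
wrist_force: [-10.6, -3.9, 55.2]
opening: 0.4
```

Emit:
apply_moves(
  deltas=[
    [[0,0,0.001,0,0,0,0],[0,0,0,0,0,0,0],[0,0,0,0,0,0,0],[0,0,0,0,0,0,0],[0,0,0,0,0,0,0],[0,0,0,0,0,0,0]],
  ],
)

```text
time: 6.4
tool_pos: [471.2, 159.1, 90.2]
ee_rot: [0.007, 0.11, 0.994, 0.005]
wrist_force: [-0.6, -0.1, 3.8]
opening: 0.6
```

```bash
python3 look.py 3
```

```text
[471.1809914  159.05647429  90.24732674] [-0.60761262 -0.11838859  3.79452137]
```

View pics/l3.png

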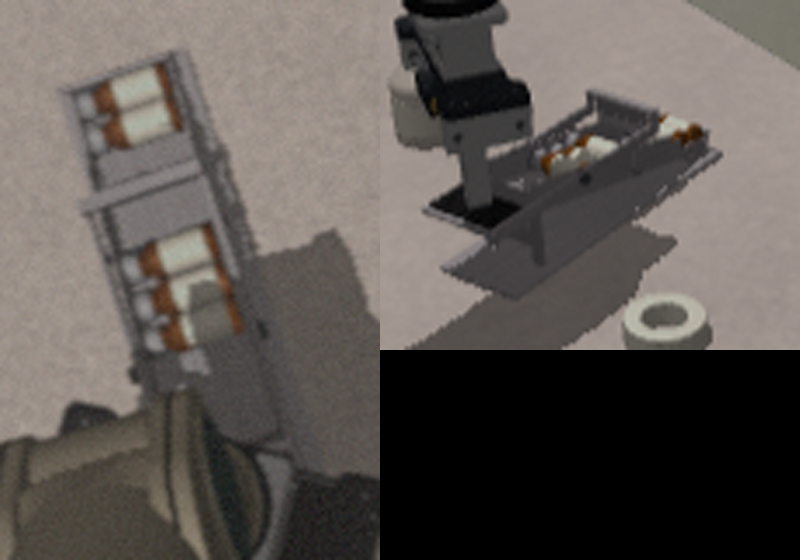

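Two vials now lie side by side in the outlet (crop 135,90 and 140,125), and three are held back. I release the lever and retreat.

Emit:
apply_moves(
  deltas=[
    [[0,0,0.015,0,0,0,0],[0,0,0.015,0,0,0,0],[0,0,0.03,0,0,0,0],[0,0,0.04,0,0,0,0],[-0.02,0.03,0.02,0,0,0,0],[-0.028,0.04,0,0,0,0,0],[-0.028,0.04,0,0,0,0,0],[-0.028,0.04,0,0,0,0,0],[0,0,0,0,0,0,0],[0,0,0,0,0,0,0]],
  ],
)

```text
time: 7.5
tool_pos: [368.9, 316.5, 213.7]
ee_rot: [0.012, 0.111, 0.994, 0.009]
wrist_force: [-0.8, -0.8, 0.1]
opening: 0.5
```

Emit:
apply_moves(
  deltas=[
    [[-0.028,0.04,0,0,0,0,0],[-0.028,0.04,0,0,0,0,0],[0,0,0,0,0,0,0],[0,0,0,0,0,0,0],[0,0,0,0,0,0,0],[0,0,0,0,0,0,0],[0,0,0,0,0,0,0]],
  ],
)

```text
time: 8.2
tool_pos: [320.1, 391.3, 212.4]
ee_rot: [0.014, 0.12, 0.993, 0.007]
wrist_force: [0.3, 0.5, 0.5]
opening: 0.7
```

```bash
python3 look.py 4; python3 - <<'E'
from plant import r
import cv2
c=r.capture("top");cv2.imwrite('pics/t5.png',c["image"][:,:,::-1])
E
```

```text
[320.13475133 391.31860944 212.42762468] [0.34270746 0.45288621 0.50595089]
```

View pics/l4.png

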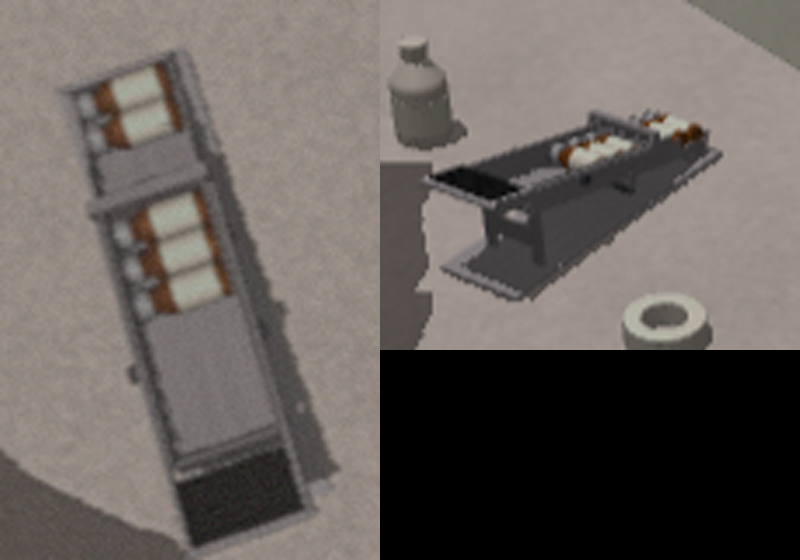

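View pics/t5.png

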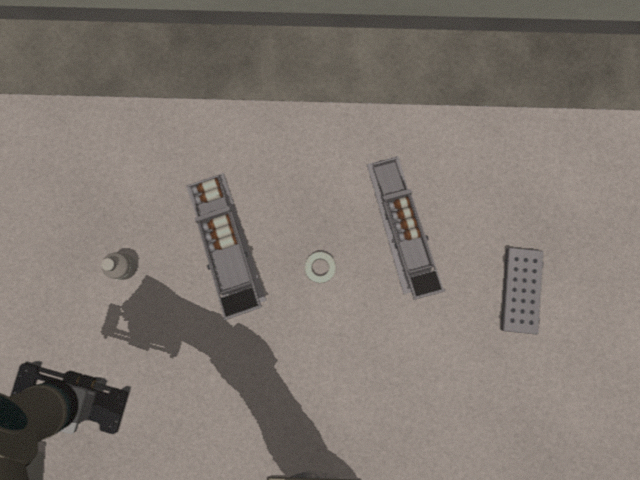

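Two vials are in the outlet and three behind the closed gate, with the paddle up. The narrower dispenser, bottle, tape and cassette are where they were, and the arm is clear. I hand it in.

```bash
python3 -c "
from plant import r
print(r.get_obs()['qd'].round(3));r.close_job()"
```

```text
[-0.007  0.001 -0.007 -0.003 -0.002 -0.001 -0.002]
the job is handed in; nothing more can be done
```

I pressed the wider dispenser's paddle to its firm stop twice with the closed fingertips, holding each press about 0.6 s. Between presses I lifted clear so the lever came fully up. Then I backed the arm away and handed the job in at about 8 s.

The last pictures show exactly two long vials in the outlet, three behind the closed gate, and the paddle up. The narrower dispenser, bottle, tape and cassette look unmoved.

- **Press force:** at the stop, the fingertip force briefly peaked at about 45 N on the first press and 55 N on the second. That is within the 120 N wrist limit. I took the 40 N limit to apply only to the arm and gripper body, which touched nothing as far as I could see.
- **Not measured:** I judged the lever and vial positions by eye from the pictures.

No check failed or disagreed.

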